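Free the trimmer's seized back stop and set it to the board

TASK

The wing knob that clamps the paper trimmer's back stop has seized: break it loose with a short firm twist anticlockwise and back it off about half a turn. Slide the stop up until it just meets the rear edge of the board lying in the trimmer, without shifting the board, then tighten the knob firmly again so that the stop stays there. Leave the weight and the other things on the desk alone.

Things in the scene. Friction and masses are not known exactly. Their poses are not given: they have to be found in the camera images.
- trimmer: Rotary paper trimmer fixed on the desk: a flat grey board 360 mm (its x) by 460 mm (its y), top 20 mm above the desk. Origin: centre of its underside. +y is to the rear, away from the cut. Cutting rail along x at y = -217 mm, top 50 mm above the desk; end blocks 56 mm, cutting head at the +x end 85 mm high. Side fence along y, inner face at x = 141 mm, 10 mm high. The stop slides along y at x = 0.
- stop (a joint): Slide of the back stop along the trimmer's y, m; grows to the rear (+y), away from the cut; travel 0 to 0.20. The stop is an aluminium bar 220 mm long (x), 20 mm deep (y), its top 13 mm above the trimmer's board, with a steel clamp block 46 x 44 x 17 mm in its middle. Knob tight: 20 N does not move it. Knob slack: it slides with about 1 N, moved by the knob or by the bar.
- stop_face (a point): The middle of the stop's working face (the side towards the cut), 4 mm above the trimmer's board. Its axes are the trimmer's. The knob's axis stands 22 mm behind it (+y) on the clamp block.
- knob (a joint): Angle of the wing knob, rad, anticlockwise from above positive (loosens, right-hand thread). Starts tight at -0.05 to 0.15 and needs 0.25 to 0.6 N m to break loose; the resistance fades and is gone at 0.40, then it turns freely (0.02 N m) to its end at 5.0. Clockwise it bites again at 0.40, stiffening by about 1.1 N m per rad; below 0.2 the stop is firmly clamped; thread end at -0.3.
- knob_grip (a point): On the knob's axis at grip height, 62 mm above the desk. The black plastic knob is a wing: an upright bar 53 mm long, 13 mm thick, from 50 to 72 mm above the desk, over a round hub 28 mm wide (top 52 mm above the desk). The point's x axis lies along the wing and turns with it; z up. The wing keeps its height as it turns.
- board: Loose brown greyboard sheet to be trimmed, 200 (x) by 240 (y) by 4 mm, lying on the trimmer along the side fence and square with it, its front end under the cutting rail. Origin: centre of its underside; axes as the trimmer's. About 150 g, held down by the weight; it slides when pushed with more than about 4 N.
- board_edge (a point): The middle of the board's rear edge, on its top face, 24 mm above the desk (the edge that the stop's face must meet). The stop starts 40 to 170 mm behind it.
- weight: Loose round steel paperweight, 60 mm wide and 51 mm high with a small grip knob, about 0.85 kg, standing on the board some 100 mm in front of its rear edge. Origin: centre of its underside.
- spare_boards: Loose pile of greyboards, 200 x 240 x 20 mm, left of the trimmer; a bystander. Origin: centre of its underside.
- stapler: Loose black desk stapler, 155 mm long, 57 mm high, right of the trimmer; a bystander. Origin: centre of its underside.
- pencil_cup: Loose white cup with pencils, 72 mm wide, 165 mm high with the pencils, far left; a bystander. Origin: centre of its underside.

How it is judged (in metres and radians):
On the way, in this order (a step that is already met when the one before it is completed fails the run):
1. the knob has been broken loose and backed off (beyond 2.3 rad, about half a turn) (value of joint knob above 2.3 rad), for 0.1 s.
2. with the knob slack, the stop's face has been brought to within 3 mm of the board's rear edge (y of board_edge in the frame of stop_face above -0.003 m and value of joint knob above 0.6 rad), for 0.2 s.
At the end, for the whole second after the job is handed in: The stop's face is within 3 mm of the board's rear edge, the knob is tight again (below 0.2 rad), the board lies within 4 mm of where it was and square (within 0.03 rad) with the trimmer, and the stop is at rest (y of board_edge in the frame of stop_face above -0.003 m and value of joint knob below 0.2 rad and distance of board from where it was at the start of the episode below 0.004 m and angle between the y axis of board and the y axis of trimmer, either way round below 0.03 rad and velocity of joint stop between -0.005 and 0.005 m/s); the robot touches nothing.
It fails at once if the board is shifted by more than 6 mm (distance of board from where it was at the start of the episode above 0.006 m).
It fails at once if the weight is moved more than 10 mm (distance of weight from where it was at the start of the episode above 0.01 m).
It fails at once if a bystander (spare boards, stapler, pencil cup) is moved more than 15 mm (distance of any of spare_boards, stapler, pencil_cup from where it was at the start of the episode above 0.015 m).
It also fails if it takes over 48 s, if anything falls off the work surface, if the arm or the gripper's body presses on something with over 40 N, if the wrist force passes 120 N, or if a joint passes its speed limit or range.

ROBOT

A 6-joint arm with a two-finger parallel gripper is mounted at the origin on the work surface. World frame = base frame: x ahead of the robot, y to its left, z up, the work surface at z = 0. Lengths are in mm, angles in rad, forces in N, time in s.
With the tool pointing down it reaches from about 400 to 925 mm from the base axis. Payload 12.5 kg.
Tool frame: the origin (TCP) lies midway between the tips of the shut fingers; the grasp point (between the pads) lies 19 mm behind it; z points along the fingers, y is the line along which they close (so a half turn about z gives the same grasp; the last joint's range is limited). The gripper opens to 95 mm and grips with 3 to 60 N. Pads are 20 mm wide; open, the fingers measure 119 mm over their backs; the gripper's body (75 mm by 180 mm) begins 59 mm behind the grasp point.
Start: joints at [1.12, 0.491, 1.559, -0, 1.092, -0.106], TCP at [211.239, 588.239, 214.661] pointing down, gripper open.
Joint ranges: [-3.1, 3.1], [-0.84, 2.19], [0.05, 2.79], [-1.13, 4.28], [0.06, 2.93], [-2.69, 2.69]. Speed limits (rad/s): [2.22, 2.22, 2.79, 3.14, 3.14, 3.14].

INTERFACE

Orientations are given as [roll, pitch, yaw] about the fixed x, y, z axes, in that order (R = Rz(yaw) Ry(pitch) Rx(roll)).
In Python, from cell import * gives the robot as it stands.
- The arm moves only by the tool servo_tool, never from a script. Its argument "moves" is one flat list of numbers, 5 for each row, row after row: the shift along the world's x, y, z as a fraction of full scale, then the turn about the world's z as a fraction of full scale, then the opening, from 0 (shut) to 1 (fully open). A call has 1 to 12 rows; each row is the pose to reach, as a shift and turn from the pose commanded when the call began, turning the shorter way round; what a row does not reach only later rows make up. Full scale, the value 1, is 400 mm for a shift and 180 degrees for a turn. A row lasts 1/12 s, in which the tool goes at most 41.7 mm and 7.16 degrees, less where a joint would pass 70% of its speed; a pose out of reach is approached as far as the arm can. A call with a number of a shift or a turn outside -1 to 1 is refused whole. A call with a gripper value outside its range is refused whole. The fingers move at their own pace and stop on an object; the grip force is fixed at half the most. Time passes only in rows, so rows that repeat a pose let the fingers close. It gives the time, the measured TCP pose, the force, the opening and the grip force at its end, in the units of the state.
- state(): the state, without advancing time (a new reading comes with each control period).
- read_camera(name): name is "scene" or "top" or "wrist"; returns (picture, depth): 480x640x3 uint8, blue, green, red; 480x640 float32, mm along the optical axis (not along the pixel's ray), 0 where there is no reading.
- get_calibration(name): a dict with "K" (3x3 intrinsics, pixels), "R" (3x3) and "t" (3): a world point X has camera coordinates R X + t. Camera axes: x right, y down, z forward; pixel columns grow to the right and rows downward; lengths in mm; the calibration is good to about 2 mm. A picture is of the moment at which its call begins: read the wrist's pose just before it. get_calibration takes no time and is no camera call; for the wrist camera it gives the pose at the moment of the call.
- job_done(): hands the job in; it is judged then, once.
The state is a dict: "t": time; "joints": joint angles; "qvel": joint speeds; "tau": joint torques, N m; "eef_pos": TCP position; "tcp_rot": TCP orientation; "ft_force": force on the tool from outside, world axes, zero at the start; "moment": the same for the moment, N m; "opening": opening from 0.0 (shut) to 1.0 (fully open); "grip_force": force on a finger pad.
Only numpy, scipy, OpenCV 4.12 (cv2) and the standard library are available. Lean on these libraries where they do the work, as an engineer would, in place of code of your own. Each camera call takes 0.05 s, during which the arm holds its last target. There are 200 camera calls.

## Working session

There is one attempt and no reset: what is moved stays moved. The work goes in short steps, Python scripts to look and compute and a tool call to move; the robot and the scene stay as the last step left them, time stands still between calls to the robot, and variables do not carry over. Pictures are saved under pics/ and viewed, at most 10 in all, crops included, and the job is handed in when it is done.

Besides the shell and the picture viewer there is one more tool, called after "Call:" as name(argument=value, ...), one argument or row to a line, values as JSON. servo_tool: Moves the arm, as the interface text tells. Its arguments: {"type":"object","properties":{"moves":{"type":"array"}},"required":["moves"]}

```bash
mkdir -p pics; cat > h.py <<'E'
from cell import *
import numpy as np, cv2
def cloud(name):
    c=get_calibration(name); im,d=read_camera(name)
    K,R,t=[np.array(c[k],float) for k in("K","R","t")]
    v,u=np.mgrid[0:480,0:640]
    P=np.stack([(u-K[0,2])/K[0,0]*d,(v-K[1,2])/K[1,1]*d,d],-1)
    return im,d,(P-t.ravel())@R
E
python3 - <<'E'
from h import *
im,d,P=cloud("top"); cv2.imwrite("pics/top1.png",im); np.save("top.npy",P); cv2.imwrite("top.bmp",im)
s=state(); print(s["t"],s["eef_pos"],s["tcp_rot"],s["opening"],s["ft_force"]); 
E
```

```text
0.05 [211.1134142  588.0159893  214.08960667] [-3.14053841e+00 -9.25680828e-05  2.79687325e+00] 1.0002578772584543 [-0.22223757  0.36490188  1.25955541]
```

View pics/top1.png

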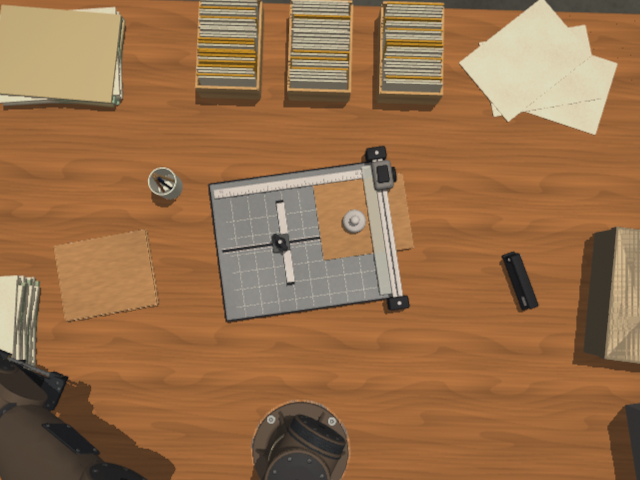

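The top view shows the trimmer in the middle, with its rear to the left. The knob is at about (281,242), the bar runs from (280,202) to (291,284), and the board's rear edge goes from (315,185) to (324,259). Next I'll get rough positions.

```bash
python3 - <<'E'
from h import *
P=np.load("top.npy"); im=cv2.imread("top.bmp")
for u,v in [(281,242),(280,206),(290,280),(316,190),(323,256),(212,186),(228,318),(354,221),(300,300)]:
    print(u,v,P[v,u].round(1))
sub=P[180:310,215:310]; 
m=(sub[...,2]>27)&(sub[...,2]<45); q=sub[m][:,:2]
r=cv2.minAreaRect(q.astype(np.float32)); print("bar",r,len(q))
m=(sub[...,2]>60)&(sub[...,2]<80); q=sub[m][:,:2]; print("knob",q.mean(0),len(q))
v,w=np.linalg.eigh(np.cov(q.T)); print(v,w[:,1])
reg=P[150:330,195:415]; m=(reg[...,2]>12)&(reg[...,2]<30)
r=cv2.minAreaRect(reg[m][:,:2].astype(np.float32)); print("trimmer",r)
c=get_calibration("wrist"); print(c["K"],(-np.array(c["R"]).T@np.ravel(c["t"])),np.array(c["R"]).round(2))
E
```

```text
281 242 [534.7  64.7  71.6]
280 206 [632.2  73.   31.1]
290 280 [439.   40.   35.5]
316 190 [678.3 -20.3  25.9]
323 256 [504.6 -44.   20.1]
212 186 [681.6 256.   19.6]
228 318 [334.9 200.3  11.1]
354 221 [ 593.7 -120.    75.4]
300 300 [387.7  12.8  17.7]
bar ((531.63134765625, 118.94779205322266), (339.1416015625, 247.92153930664062), 1.2785080671310425) 1525
knob [534.84314008  68.91119614] 100
[ 13.31340485 220.32794202] [-0.76034805 -0.64951585]
trimmer ((570.6671752929688, 0.936614990234375), (443.6341857910156, 551.1146850585938), 6.201791286468506)
[[359.56440229   0.         314.3445777 ]
 [  0.         359.56440229 236.5989202 ]
 [  0.           0.           1.        ]] [137.22039289 615.51281441 383.15589638] [[ 0.34  0.94 -0.  ]
 [ 0.9  -0.32  0.28]
 [ 0.26 -0.09 -0.96]]
```

Call:
servo_tool(
  moves=[0.62,-1,0,-0.45,1,0.62,-1,0,-0.45,1,0.62,-1,0,-0.45,1,0.62,-1,0,-0.45,1,0.62,-1,0,-0.45,1,0.62,-1,0,-0.45,1,0.62,-1,0,-0.45,1,0.62,-1,0,-0.45,1,0.62,-1,0,-0.45,1,0.62,-1,0,-0.45,1,0.62,-1,0,-0.45,1,0.62,-1,0,-0.45,1],
)

```text
t: 1.05
eef_pos: [461.3, 184.4, 214.4]
tcp_rot: [3.141, 0.001, 1.373]
ft_force: [-0.3, -0.3, -0.2]
opening: 0.999
grip_force: 0.0
```

Call:
servo_tool(
  moves=[0.19,-0.3,-0.12,-0.215,0.6,0.19,-0.3,-0.12,-0.215,0.6,0.19,-0.3,-0.12,-0.215,0.6,0.19,-0.3,-0.12,-0.215,0.6,0.19,-0.3,-0.12,-0.215,0.6,0.19,-0.3,-0.12,-0.215,0.6,0.19,-0.3,-0.12,-0.215,0.6,0.19,-0.3,-0.12,-0.215,0.6],
)

```text
t: 1.72
eef_pos: [535.0, 68.5, 166.4]
tcp_rot: [-3.141, 0.001, 0.71]
ft_force: [-0.5, 0.2, 0.5]
opening: 0.604
grip_force: 0.0
```

```bash
python3 - <<'E'
from h import *
s=state(); print(s["t"],s["eef_pos"],s["tcp_rot"],s["opening"],s["ft_force"],s["joints"])
im,d,P=cloud("wrist"); cv2.imwrite("pics/w1.png",im); np.save("w1.npy",P)
E
```

```text
1.7167 [534.98296133  68.52018479 166.39096282] [-3.14118876e+00  5.08219821e-04  7.10272722e-01] 0.6042609788893725 [-0.51322396  0.22632666  0.53959696] [ 4.90733939e-03  4.27768585e-01  1.82446955e+00 -2.82716809e-05
  8.90003312e-01  8.65448848e-01]
```

View pics/w1.png

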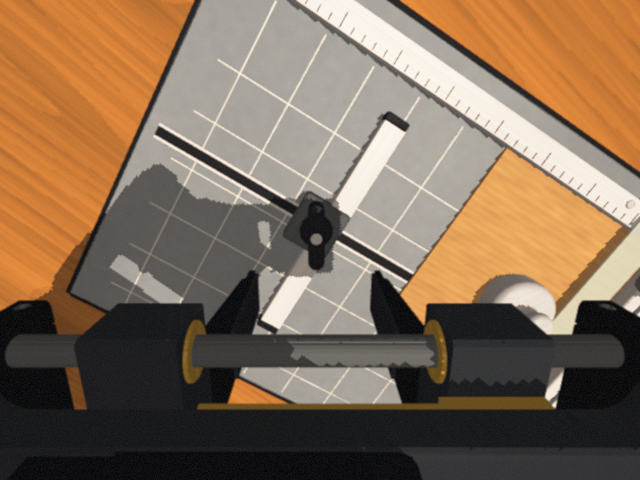

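The wrist view shows the wing at about (316,236), lying up and down in the image. The bar runs from (397,118) to (268,325), and the board's rear edge from (505,150) to about (410,290). Now the fine measurement.

```bash
cat > m.py <<'E'
from h import *
def meas(P,im,knob=(535,68),ang=None):
    k=np.array(knob)
    u=np.mgrid[0:480,0:640][1]; v=np.mgrid[0:480,0:640][0]
    vis=(v<300); D=np.hypot(P[...,0]-k[0],P[...,1]-k[1])
    q=P[vis&(D<40)&(P[...,2]>64)&(P[...,2]<78)]
    r=cv2.minAreaRect(q[:,:2].astype(np.float32)); w,V=np.linalg.eigh(np.cov(q[:,:2].T))
    print("wing",np.array(r[0]).round(1),np.array(r[1]).round(1),"ang",np.degrees(np.arctan2(V[1,1],V[0,1])).round(1),"z",np.median(q[:,2]).round(1),len(q))
    # bar: bright pixels near z 33
    g=im.min(2); m=vis&(P[...,2]>27)&(P[...,2]<39)&(D>35)&(D<125)&(g>140)
    m=cv2.morphologyEx(m.astype(np.uint8),cv2.MORPH_OPEN,np.ones((3,3)))>0
    q=P[m]; r=cv2.minAreaRect(q[:,:2].astype(np.float32)); w,V=np.linalg.eigh(np.cov(q[:,:2].T)); e=V[:,1]*np.sign(V[0,1])
    print("bar c",np.array(r[0]).round(1),np.array(r[1]).round(1),"ang",np.degrees(np.arctan2(e[1],e[0])).round(2),"z",np.median(q[:,2]).round(1),len(q))
    n=np.array([-e[1],e[0]]); s=q[:,:2]@n; print(" bar s 2/50/98%",np.percentile(s,[2,50,98]).round(1)," knob s",k@n)
    hsv=cv2.cvtColor(im,cv2.COLOR_BGR2HSV)
    m=vis&(hsv[...,1]>70)&(hsv[...,0]>8)&(hsv[...,0]<25)&(P[...,2]>18)&(P[...,2]<31)
    m=cv2.morphologyEx(m.astype(np.uint8),cv2.MORPH_OPEN,np.ones((3,3)))>0
    q=P[m]; s=q[:,:2]@n; x=q[:,:2]@e
    E=[]
    for a in np.arange(x.min()+8,x.max()-8,3):
        b=(x>a)&(x<a+3)
        if b.sum()>10: E.append((a+1.5,s[b].max()))
    E=np.array(E); p=np.polyfit(E[:,0],E[:,1],1)
    print("board z",np.median(q[:,2]).round(1),"edge s med",np.median(E[:,1]).round(1),"slope deg",np.degrees(np.arctan(p[0])).round(2),"spread",E[:,1].std().round(2),len(E), "e",e)
    return e,n
if __name__=="__main__":
    P=np.load("w1.npy"); im=cv2.imread("pics/w1.png"); meas(P,im)
E
python3 m.py
```

```text
wing [536.2  68.5] [52.8 12.7] ang -139.2 z 70.9 1071
bar c [550.1  58.7] [184.5  20.3] ang 9.69 z 31.6 2721
 bar s 2/50/98% [-44.1 -34.6 -25. ]  knob s -23.038743994246914
board z 22.9 edge s med -126.7 slope deg 0.01 spread 0.21 49 e [0.98572699 0.16835174]
```

Call:
servo_tool(
  moves=[0.003,0,-0.2,0,0.6,0.003,0,-0.2,0,0.6,0.003,0,-0.24,0,0.6,0.003,0,-0.279,0,0.6,0.003,0,-0.279,0,0.6,0.003,0,-0.279,0,0,0.003,0,-0.279,0,0,0.003,0,-0.279,0,0,0.003,0,-0.279,0,0,0.003,0,-0.279,0,0,0.003,0,-0.279,0,0,0.003,0,-0.279,0,0],
)

```text
t: 2.77
eef_pos: [536.5, 68.2, 55.4]
tcp_rot: [3.141, -0.0, 0.708]
ft_force: [-0.2, -0.2, -0.2]
opening: 0.165
grip_force: 0.0
```

Call:
servo_tool(
  moves=[0,0,0,0,0,0,0,0,0,0,0,0,0,0,0,0,0,0,0,0],
)

```text
t: 3.1
eef_pos: [536.5, 68.2, 55.3]
tcp_rot: [3.141, -0.0, 0.708]
ft_force: [-0.7, -0.3, 5.1]
opening: 0.137
grip_force: 30.0
```

Call:
servo_tool(
  moves=[0,0,0,0.03,0,0,0,0,0.06,0,0,0,0,0.09,0,0,0,0,0.12,0,0,0,0,0.15,0,0,0,0,0.17,0,0,0,0,0.17,0,0,0,0,0.17,0],
)

```text
t: 3.77
eef_pos: [536.2, 68.3, 55.2]
tcp_rot: [-3.141, 0.0, 1.242]
ft_force: [-1.6, 0.8, 6.1]
opening: 0.135
grip_force: 30.0
```

```bash
python3 - <<'E'
from h import *
s=state(); print(s["eef_pos"],s["tcp_rot"],s["moment"],s["opening"],s["grip_force"])
im,d=read_camera("wrist"); cv2.imwrite("pics/w2.png",im)
E
```

```text
[536.22832048  68.2954614   55.23058856] [-3.14132877e+00  8.98551059e-05  1.24220899e+00] [-0.05965367  0.46869489  0.05910915] 0.13536745822882687 29.998047351837158
```

View pics/w2.png

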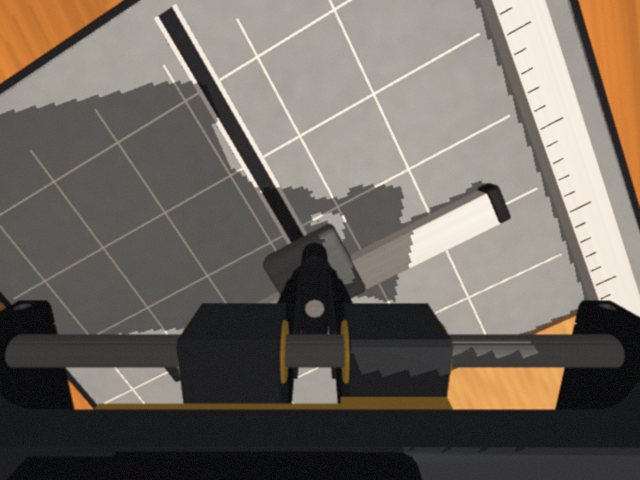

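The knob turned with the fingers and now moves freely. It stands upright between the pads at (314,270), and the moment is about 0.06 N m. I'll back it off further.

Call:
servo_tool(
  moves=[0,0,0,0.035,0,0,0,0,0.07,0,0,0,0,0.105,0,0,0,0,0.14,0,0,0,0,0.175,0,0,0,0,0.21,0,0,0,0,0.245,0,0,0,0,0.28,0,0,0,0,0.315,0,0,0,0,0.35,0,0,0,0,0.385,0,0,0,0,0.4,0],
)

```text
t: 4.82
eef_pos: [535.5, 68.1, 55.2]
tcp_rot: [-3.14, -0.001, 2.505]
ft_force: [-6.2, -3.0, 8.7]
opening: 0.133
grip_force: 30.0
```

Call:
servo_tool(
  moves=[0,0,0,0.035,0,0,0,0,0.07,0,0,0,0,0.105,0,0,0,0,0.14,0,0,0,0,0.175,0,0,0,0,0.21,0,0,0,0,0.245,0,0,0,0,0.27,0,0,0,0,0.27,0,0,0,0,0.27,0,0,0,0,0.27,0,0,0,0,0.27,0],
)

```text
t: 5.82
eef_pos: [535.2, 68.1, 55.2]
tcp_rot: [3.141, -0.003, -2.936]
ft_force: [-6.9, -1.3, 9.7]
opening: 0.13
grip_force: 30.0
```

```bash
python3 - <<'E'
from h import *
s=state(); print(s["eef_pos"],s["tcp_rot"],s["moment"],s["ft_force"],s["joints"])
im,d,P=cloud("wrist"); cv2.imwrite("pics/w3.png",im); np.save("w3.npy",P)
E
```

```text
[535.21770604  68.07643227  55.20776924] [ 3.14123832e+00 -2.58279042e-03 -2.93632482e+00] [-0.27832631  1.17101605  0.01679111] [-6.86225945 -1.32286416  9.69994151] [ 4.15107860e-03  5.91867163e-01  1.91550220e+00 -2.83790210e-04
  6.36824827e-01 -1.77168424e+00]
```

View pics/w3.png

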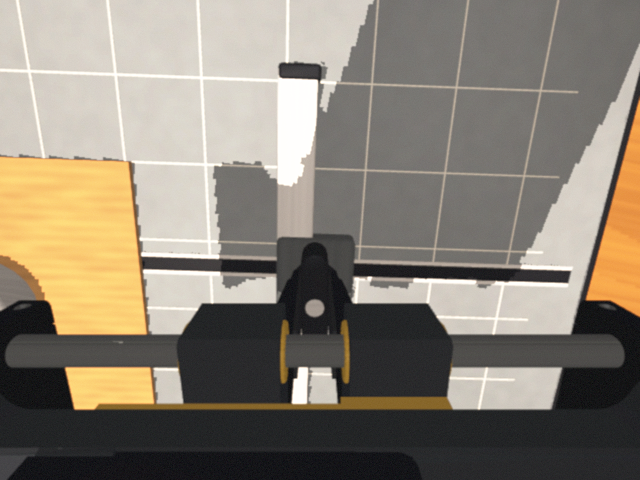

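The wing is now nearly along the bar, with the turn at about 2.64 rad. The bar's face is at column ~279 and the board's edge at column ~132. I'll measure that gap directly.

```bash
cat > gap.py <<'E'
from h import *
import sys
def gap(P,im,v0,v1,ub,ue):
    e=np.array([0.98573,0.16835]);n=np.array([-e[1],e[0]])
    hsv=cv2.cvtColor(im,cv2.COLOR_BGR2HSV); S=P[...,:2]@n; B=[];F=[]
    for v in range(v0,v1):
        br=(hsv[v,:,1]>70)&(np.abs(P[v,:,2]-23.5)<5); br[ue:]=False
        if br.any(): B.append(S[v,np.where(br)[0].max()])
        ba=(np.abs(P[v,:,2]-32)<3.5); ba[:ub[0]]=False; ba[ub[1]:]=False
        if ba.any(): F.append(S[v,np.where(ba)[0].min()])
    print("board edge s",np.median(B).round(2),np.std(B).round(2),len(B),"face s",np.median(F).round(2),np.std(F).round(2),len(F),"gap",(np.median(F)-np.median(B)).round(2))
if __name__=="__main__":
    gap(np.load("w3.npy"),cv2.imread("pics/w3.png"),165,235,(255,330),200)
E
python3 gap.py
```

```text
board edge s -126.96 0.28 70 face s -44.02 0.2 70 gap 82.94
```

Call:
servo_tool(
  moves=[0.002,-0.02,0,0,0,0.005,-0.04,0,0,0,0.008,-0.06,0,0,0,0.011,-0.08,0,0,0,0.014,-0.1,0,0,0,0.018,-0.12,0,0,0,0.021,-0.14,0,0,0,0.024,-0.155,0,0,0,0.026,-0.17,0,0,0,0.029,-0.182,0,0,0,0.029,-0.182,0,0,0,0.029,-0.182,0,0,0],
)

```text
t: 6.87
eef_pos: [547.7, -5.0, 55.3]
tcp_rot: [3.142, -0.001, -2.937]
ft_force: [-2.6, -1.2, 7.2]
opening: 0.134
grip_force: 30.0
```

```bash
python3 - <<'E'
from h import *; from gap import gap
s=state(); print(s["eef_pos"],s["tcp_rot"][2],s["moment"],s["ft_force"])
im,d,P=cloud("wrist"); cv2.imwrite("pics/w4.png",im); np.save("w4.npy",P)
gap(P,im,165,235,(262,330),285)
E
```

```text
[547.68203368  -4.98491294  55.25767237] -2.936919439826995 [-0.24299018  0.64972124  0.02049997] [-2.6389126  -1.23087681  7.1878781 ]
board edge s -126.98 0.78 70 face s -118.17 0.17 70 gap 8.81
```

View pics/w4.png

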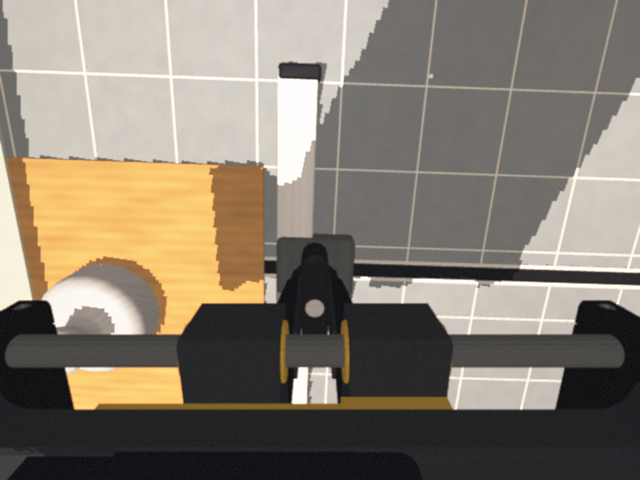

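The stop follows the gripper, and the strip of trimmer left between the edge (col 265) and the face (col 278) is about 8.5 mm. I'll close most of it, then feel for contact.

Call:
servo_tool(
  moves=[0.001,-0.005,0,0,0,0.002,-0.01,0,0,0,0.0025,-0.015,0,0,0,0.0025,-0.015,0,0,0,0.0025,-0.015,0,0,0],
)

```text
t: 7.33
eef_pos: [548.6, -10.8, 55.2]
tcp_rot: [3.141, -0.001, -2.937]
ft_force: [-4.0, -1.5, 6.7]
opening: 0.137
grip_force: 30.0
```

Call:
servo_tool(
  moves=[0,-0.002,0,0,0,0,-0.002,0,0,0,0,-0.002,0,0,0],
)

```text
t: 7.58
eef_pos: [548.7, -11.4, 55.2]
tcp_rot: [3.141, -0.001, -2.937]
ft_force: [-3.5, -1.0, 6.4]
opening: 0.138
grip_force: 30.0
```

```bash
python3 - <<'E'
from h import *; from gap import gap
s=state(); print(s["eef_pos"],s["tcp_rot"][2],s["moment"],s["ft_force"])
im,d,P=cloud("wrist"); cv2.imwrite("pics/w5.png",im[100:260,180:400].repeat(3,0).repeat(3,1)); np.save("w5.npy",P)
gap(P,im,165,235,(271,330),290)
E
```

```text
[548.71699241 -11.42755141  55.23000881] -2.9365370533228865 [-0.09708082  0.51173865  0.00834282] [-3.49043263 -0.96502636  6.35790523]
board edge s -126.95 1.49 70 face s -124.68 0.21 70 gap 2.27
```

View pics/w5.png

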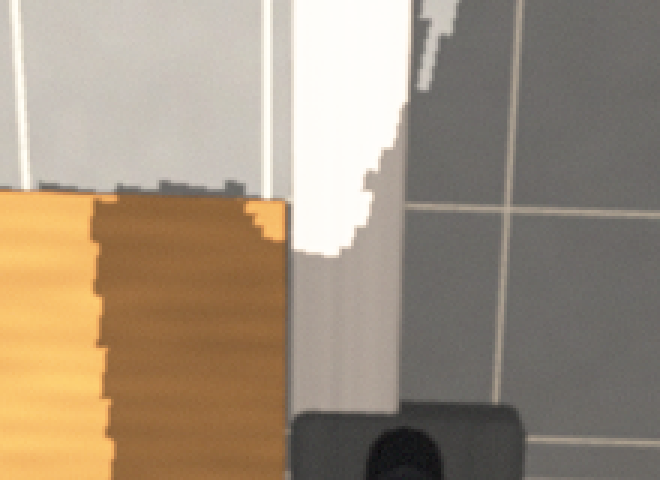

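The crop shows only about 1–2 px of grey (near x≈289) between the board's edge and the bar. I'll take smaller steps now and watch fy.

Call:
servo_tool(
  moves=[0,-0.002,0,0,0,0,-0.002,0,0,0,0,-0.002,0,0,0],
)

```text
t: 7.88
eef_pos: [548.9, -12.2, 55.3]
tcp_rot: [3.141, -0.0, -2.937]
ft_force: [-1.7, -0.7, 6.4]
opening: 0.133
grip_force: 30.0
```

Call:
servo_tool(
  moves=[0,-0.001,0,0,0,0,-0.001,0,0,0,0,-0.001,0,0,0],
)

```text
t: 8.13
eef_pos: [548.9, -12.6, 55.2]
tcp_rot: [3.141, -0.0, -2.937]
ft_force: [-2.7, 0.2, 5.6]
opening: 0.133
grip_force: 30.0
```

```bash
python3 - <<'E'
from h import *; from gap import gap
s=state(); print(s["eef_pos"],s["ft_force"])
im,d,P=cloud("wrist"); np.save("w6.npy",P); cv2.imwrite("w6.bmp",im)
gap(P,im,170,235,(272,330),290)
a=cv2.imread("w6.bmp")
for v in (180,200,220): print(a[v,268:284].tolist())
E
```

```text
[548.88706334 -12.5751543   55.23961104] [-2.7435256   0.17236033  5.58919591]
board edge s -127.23 0.14 65 face s -125.81 0.22 65 gap 1.42
[[62, 105, 148], [60, 103, 147], [63, 105, 149], [64, 112, 161], [78, 131, 189], [76, 132, 193], [77, 133, 193], [75, 128, 187], [89, 127, 173], [166, 185, 209], [241, 249, 254], [250, 253, 255], [248, 252, 254], [247, 251, 254], [246, 251, 254], [246, 252, 254]]
[[63, 103, 146], [63, 104, 146], [61, 103, 147], [63, 105, 149], [62, 102, 146], [61, 102, 146], [60, 105, 148], [62, 104, 147], [72, 106, 145], [105, 121, 142], [138, 151, 162], [150, 160, 172], [146, 157, 169], [146, 155, 168], [146, 156, 166], [150, 159, 168]]
[[59, 103, 147], [63, 105, 148], [65, 106, 150], [59, 102, 146], [63, 104, 151], [62, 104, 149], [61, 103, 148], [63, 105, 149], [78, 107, 142], [114, 130, 148], [141, 152, 164], [148, 160, 170], [147, 156, 167], [145, 157, 167], [149, 157, 170], [146, 157, 168]]
```

Call:
servo_tool(
  moves=[0,-0.001,0,0,0,0,-0.001,0,0,0,0,-0.001,0,0,0],
)

```text
t: 8.43
eef_pos: [548.9, -13.0, 55.2]
tcp_rot: [3.141, -0.0, -2.937]
ft_force: [-1.0, -0.3, 5.7]
opening: 0.133
grip_force: 30.0
```

Call:
servo_tool(
  moves=[0,0,0,0,0,0,0,0,0,0,0,0,0,0,0],
)

```text
t: 8.68
eef_pos: [548.9, -13.0, 55.2]
tcp_rot: [3.141, -0.0, -2.937]
ft_force: [-2.3, 0.2, 6.0]
opening: 0.136
grip_force: 30.0
```

Call:
servo_tool(
  moves=[0,-0.001,0,0,0,0,-0.001,0,0,0,0,-0.001,0,0,0],
)

```text
t: 8.93
eef_pos: [549.0, -13.4, 55.3]
tcp_rot: [3.142, 0.0, -2.937]
ft_force: [-1.9, 0.2, 5.3]
opening: 0.137
grip_force: 30.0
```

```bash
python3 - <<'E'
from h import *; from gap import gap
f=[]
for i in range(6):
    im,d,P=cloud("wrist"); f.append(state()["ft_force"]); gap(P,im,170,235,(272,330),290)
print(np.mean(f,0),np.std(f,0),state()["eef_pos"])
for v in (180,200,220): print(im[v,273:281].tolist())
E
```

```text
board edge s -128.02 0.13 65 face s -126.61 0.22 65 gap 1.41
board edge s -128.02 0.09 65 face s -126.63 0.22 65 gap 1.39
board edge s -128.04 0.09 65 face s -126.59 0.23 65 gap 1.45
board edge s -128.03 0.08 65 face s -126.59 0.22 65 gap 1.44
board edge s -128.03 0.1 65 face s -126.61 0.21 65 gap 1.43
board edge s -128.0 0.1 65 face s -126.6 0.21 65 gap 1.4
[-1.57265906  0.07524649  5.83469735] [0.46889673 0.38819968 0.46253697] [549.04237014 -13.37244189  55.26650415]
[[75, 129, 187], [78, 132, 192], [75, 132, 189], [96, 139, 190], [170, 197, 223], [242, 249, 253], [249, 253, 255], [247, 252, 254]]
[[60, 103, 146], [58, 104, 147], [61, 103, 147], [75, 109, 148], [110, 129, 155], [141, 154, 166], [147, 158, 168], [146, 158, 169]]
[[61, 103, 149], [62, 106, 148], [61, 103, 146], [80, 109, 146], [116, 135, 153], [145, 154, 165], [148, 159, 170], [146, 155, 166]]
```

Call:
servo_tool(
  moves=[0,0,0,-0.035,0,0,0,0,-0.07,0,0,0,0,-0.105,0,0,0,0,-0.14,0,0,0,0,-0.175,0,0,0,0,-0.21,0,0,0,0,-0.245,0,0,0,0,-0.28,0,0,0,0,-0.315,0,0,0,0,-0.35,0,0,0,0,-0.385,0,0,0,0,-0.42,0],
)

```text
t: 10.23
eef_pos: [549.4, -12.8, 55.3]
tcp_rot: [3.14, -0.0, 2.022]
ft_force: [2.0, 5.7, 4.9]
opening: 0.134
grip_force: 30.0
```

Call:
servo_tool(
  moves=[0,0,0,-0.035,0,0,0,0,-0.07,0,0,0,0,-0.105,0,0,0,0,-0.14,0,0,0,0,-0.175,0,0,0,0,-0.21,0,0,0,0,-0.24,0,0,0,0,-0.25,0,0,0,0,-0.25,0,0,0,0,-0.25,0],
)

```text
t: 11.07
eef_pos: [550.0, -12.8, 55.3]
tcp_rot: [3.14, -0.001, 1.241]
ft_force: [3.7, 6.1, 3.6]
opening: 0.134
grip_force: 30.0
```

```bash
python3 - <<'E'
from h import *
s=state(); print(s["eef_pos"],s["tcp_rot"],s["moment"],s["ft_force"],s["opening"])
E
```

```text
[549.99863908 -12.83105097  55.29338936] [ 3.13958723e+00 -1.16448412e-03  1.24121648e+00] [ 0.98524241 -0.54533597 -0.01179144] [3.711204   6.13635666 3.58496729] 0.13401035879303716
```

Sideways load has built up: about 5 N pushes the stop toward the board. I'll relieve it while the knob is still slack.

Call:
servo_tool(
  moves=[-0.001,0.001,0,0,0,-0.002,0.002,0,0,0,-0.002,0.002,0,0,0,-0.002,0.002,0,0,0],
)

```text
t: 11.4
eef_pos: [549.9, -12.6, 55.3]
tcp_rot: [3.138, -0.001, 1.242]
ft_force: [5.2, 1.6, -0.5]
opening: 0.133
grip_force: 30.0
```

```bash
python3 - <<'E'
from h import *
f=[]
for i in range(4):
    im,d,P=cloud("wrist"); f.append(state()["ft_force"])
print(np.mean(f,0),state()["eef_pos"],state()["t"])
np.save("w7.npy",P); cv2.imwrite("pics/w7.png",im)
E
```

```text
[ 6.40425175  1.93975445 -0.44678818] [549.89449284 -12.56763519  55.3062405 ] 11.6
```

View pics/w7.png

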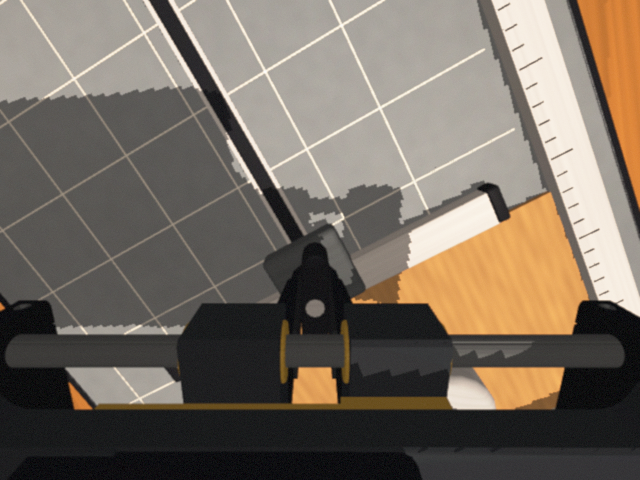

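The face lies flush along the board's edge, and the push on the board is now under about 1 N. I'll recentre x and tighten.

Call:
servo_tool(
  moves=[0.002,0,0,-0.01,0,0.003,0,0,-0.03,0,0.003,0,0,-0.05,0,0.003,0,0,-0.07,0,0.003,0,0,-0.09,0,0.003,0,0,-0.11,0,0.003,0,0,-0.13,0,0.003,0,0,-0.15,0,0.003,0,0,-0.17,0,0.003,0,0,-0.17,0,0.003,0,0,-0.17,0],
)

```text
t: 12.52
eef_pos: [550.3, -12.7, 55.3]
tcp_rot: [3.14, -0.001, 0.709]
ft_force: [4.7, -0.8, 2.5]
opening: 0.137
grip_force: 30.0
```

```bash
python3 - <<'E'
from h import *
s=state(); print(s["eef_pos"],s["tcp_rot"],s["moment"],s["ft_force"],s["opening"])
im,d=read_camera("wrist"); cv2.imwrite("w8.bmp",im)
cv2.imwrite("pics/w8.png",im[180:320,200:440].repeat(3,0).repeat(3,1))
E
```

```text
[550.26801578 -12.69735018  55.29884869] [ 3.14005072e+00 -1.28023837e-03  7.09480065e-01] [-0.13949443 -0.60647859 -0.03568062] [ 4.72545358 -0.77333382  2.48302896] 0.13736658537532112
```

View pics/w8.png

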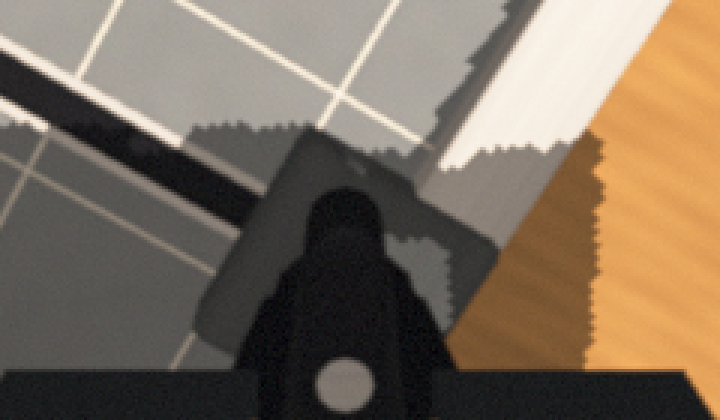

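The wing is still aligned with the pads, and the bar's face meets the board along the edge. The moment doesn't show any bite yet, so I'll turn further and watch the reaction.

Call:
servo_tool(
  moves=[0,0,0,-0.02,0,0,0,0,-0.04,0,0,0,0,-0.06,0,0,0,0,-0.06,0,0,0,0,-0.06,0],
)

```text
t: 12.98
eef_pos: [550.3, -12.6, 55.3]
tcp_rot: [3.14, -0.002, 0.521]
ft_force: [5.0, -0.0, 2.6]
opening: 0.132
grip_force: 30.0
```

```bash
python3 - <<'E'
from h import *
f=[]
for i in range(3):
    im,d,P=cloud("wrist"); s=state(); f.append(np.r_[s["ft_force"],s["moment"],s["tau"][5]])
print(np.mean(f,0).round(3)); print(s["eef_pos"],s["tcp_rot"][2],s["opening"])
m=(P[...,2]>66)&(P[...,2]<78); v,u=np.nonzero(m); 
k=(np.abs(u-316)<40)&(v<300)&(v>225); u,v=u[k],v[k]
# wing edges per row, tip upwards
for r in range(235,300,8):
    w=u[v==r]
    if len(w): print(r,w.min(),w.max())
print(np.degrees(np.arctan2(*np.linalg.eigh(np.cov(P[...,:2][m&(np.hypot(P[...,0]-550,P[...,1]+12.5)<40)].T))[1][::-1,1])))
E
```

```text
[ 5.061e+00 -7.800e-02  2.325e+00 -9.600e-02 -7.620e-01 -2.200e-02
 -4.000e-03]
[550.30305397 -12.65542968  55.30663985] 0.5210022509443977 0.1333879802203864
251 313 316
259 303 327
267 301 328
275 301 328
283 286 343
291 297 347
299 301 328
-150.16181352158503
```

The wing has followed to 29.8°, about 0.19 rad past its seized angle, but no torque is left at rest. I'll test the clamping with a small tug of the stop away from the board.

Call:
servo_tool(
  moves=[0,0.002,0,0,0,0,0.002,0,0,0,0,0.002,0,0,0],
)

```text
t: 13.38
eef_pos: [550.2, -11.9, 55.3]
tcp_rot: [3.14, -0.001, 0.52]
ft_force: [4.4, 0.0, 2.4]
opening: 0.132
grip_force: 30.0
```

```bash
python3 - <<'E'
from h import *
f=[];p=[]
for i in range(5):
    read_camera("wrist"); s=state(); f.append(np.r_[s["ft_force"],s["moment"]]); p.append(s["eef_pos"])
print(np.mean(f,0).round(3),np.mean(p,0).round(2),s["t"])
E
```

```text
[ 5.357 -0.86   2.752 -0.218 -0.833  0.007] [550.16 -11.85  55.29] 13.6333
```

```bash
cat > ln.py <<'E'
from h import *
e=np.array([0.98573,0.16835]);n=np.array([-e[1],e[0]])
def lines(P,im,k):
    hsv=cv2.cvtColor(im,cv2.COLOR_BGR2HSV); v=np.mgrid[0:480,0:640][0]
    s=P[...,:2]@n; x=P[...,:2]@e; kx=np.dot(k,e); ks=np.dot(k,n)
    ok=(v<300)
    bar=ok&(hsv[...,1]<60)&(P[...,2]>28.5)&(P[...,2]<36)&(np.abs(s-ks+12)<22)
    brd=ok&(hsv[...,1]>70)&(np.abs(P[...,2]-23)<4)&(s<ks)&(s>ks-90)
    o=[]
    for a in np.arange(kx+35,kx+100,3):
        b=bar&(x>a)&(x<a+3); c=brd&(x>a)&(x<a+3)
        if b.sum()>15 and c.sum()>15: o.append((a-kx,s[b].min(),s[b].max(),s[c].max()))
    o=np.array(o); print(len(o),"bar front/back, board edge (median s):",np.median(o[:,1:],0).round(2),"knob s",ks.round(2),"gap",np.median(o[:,1]-o[:,3]).round(2))
E
python3 - <<'E'
from ln import *
lines(np.load("w7.npy"),cv2.imread("pics/w7.png"),(549.9,-12.57))
im,d,P=cloud("wrist"); np.save("w9.npy",P); cv2.imwrite("w9.bmp",im)
lines(P,im,state()["eef_pos"][:2])
lines(np.load("w1.npy"),cv2.imread("pics/w1.png"),(536.2,68.5))
E
```

```text
22 bar front/back, board edge (median s): [-126.35 -106.46 -130.33] knob s -104.97 gap 3.96
22 bar front/back, board edge (median s): [-125.42 -105.73 -127.79] knob s -104.32 gap 2.31Traceback (most recent call last):
  File "<stdin>", line 5, in <module>
  File "ln.py", line 13, in lines
    o=np.array(o); print(len(o),"bar front/back, board edge (median s):",np.median(o[:,1:],0).round(2),"knob s",ks.round(2),"gap",np.median(o[:,1]-o[:,3]).round(2))
                                                                                   ~^^^^^^
IndexError: too many indices for array: array is 1-dimensional, but 2 were indexed
```

The bar moved with the tug, so the stop is still slack. I'll restore contact and keep turning clockwise until it bites.

Call:
servo_tool(
  moves=[0,-0.0015,0,-0.02,0,0,-0.0015,0,-0.04,0,0,-0.0015,0,-0.06,0,0,-0.0015,0,-0.08,0],
)

```text
t: 14.02
eef_pos: [550.3, -12.4, 55.3]
tcp_rot: [3.141, -0.002, 0.266]
ft_force: [5.6, 0.5, 3.1]
opening: 0.136
grip_force: 30.0
```

```bash
python3 - <<'E'
from h import *
s=state(); print(s["moment"],s["tau"],s["ft_force"],s["tcp_rot"][2],s["opening"],s["eef_pos"])
E
```

```text
[-0.10191372 -0.82341086  0.10663674] [-6.26843213e-02 -5.62951505e+01 -1.19645011e+01 -2.64959189e-02
  1.46099713e+00 -1.18961457e+00] [5.56651651 0.47499543 3.14867432] 0.2660425103365929 0.13572537510054217 [550.28254839 -12.36710069  55.32829959]
```

Call:
servo_tool(
  moves=[0,0,0,-0.015,0,0,0,0,-0.03,0,0,0,0,-0.03,0],
)

```text
t: 14.27
eef_pos: [550.0, -12.4, 55.3]
tcp_rot: [3.141, -0.001, 0.174]
ft_force: [5.4, -0.2, 5.0]
opening: 0.146
grip_force: 31.8
```

```bash
cat > st.py <<'E'
from h import *
s=state(); print(np.round(s["moment"],3),"tau6",s["tau"][5].round(3) if hasattr(s["tau"][5],"round") else s["tau"][5],np.round(s["ft_force"],1),s["tcp_rot"][2],s["opening"],np.round(s["eef_pos"],2))
E
python3 st.py
```

```text
[-0.168 -0.699  0.8  ] tau6 1.689 [ 5.4 -0.2  5. ] 0.17428710500602707 0.14642142337486644 [550.01 -12.43  55.33]
```

Call:
servo_tool(
  moves=[0,0,0,-0.015,0,0,0,0,-0.03,0,0,0,0,-0.03,0],
)

```text
t: 14.52
eef_pos: [549.3, -12.5, 55.3]
tcp_rot: [3.141, 0.0, 0.081]
ft_force: [2.6, -2.5, 7.6]
opening: 0.165
grip_force: 31.9
```

```bash
python3 st.py
```

```text
[-0.591 -0.033  0.762] tau6 1.536 [ 2.6 -2.5  7.6] 0.08064979322527832 0.16458026086732555 [549.3  -12.54  55.31]
```

Torque has now risen to 0.8 N m and the wing is prying the pads, so the knob has stopped turning. I'll relax the twist and repeat the tug test.

Call:
servo_tool(
  moves=[0,0,0,0.02,0,0,0,0,0.035,0,0,0,0,0.035,0],
)

```text
t: 14.77
eef_pos: [548.8, -12.6, 55.3]
tcp_rot: [3.141, 0.001, 0.196]
ft_force: [-0.9, -3.6, 7.4]
opening: 0.143
grip_force: 29.3
```

```bash
python3 st.py
```

```text
[-0.8    0.278  0.356] tau6 -0.477 [-0.9 -3.6  7.4] 0.1955060462256366 0.14265492627418608 [548.79 -12.63  55.25]
```

Call:
servo_tool(
  moves=[0,0.002,0,0,0,0,0.002,0,0,0,0,0.002,0,0,0],
)

```text
t: 15.02
eef_pos: [548.7, -11.8, 55.3]
tcp_rot: [3.141, 0.002, 0.193]
ft_force: [-0.8, -3.4, 9.0]
opening: 0.143
grip_force: 29.4
```

```bash
python3 st.py; python3 - <<'E'
from ln import *
im,d,P=cloud("wrist"); lines(P,im,state()["eef_pos"][:2])
m=(P[...,2]>66)&(P[...,2]<78)
v,u=np.nonzero(m)
for r in range(240,282,5):
    w=u[(v==r)&(np.abs(u-315)<50)]
    if len(w): print(r,w.min(),w.max(),(w.min()+w.max())/2)
E
```

```text
[-0.778  0.371  0.368] tau6 0.404 [-0.8 -3.4  9. ] 0.1925588047377218 0.14292914545672372 [548.68 -11.81  55.26]
22 bar front/back, board edge (median s): [-125.06 -105.33 -126.98] knob s -104.0 gap 1.93
250 305 318 311.5
255 300 323 311.5
260 298 325 311.5
265 298 325 311.5
270 298 325 311.5
275 299 326 312.5
280 287 342 314.5
```

```bash
cat > tug.py <<'E'
from ln import *
f=[]
for i in range(3):
    im,d,P=cloud("wrist"); s=state(); f.append(np.r_[s["ft_force"],s["moment"][2]])
print(np.mean(f,0).round(2),np.round(s["eef_pos"],2),s["tcp_rot"][2],s["t"]); lines(P,im,s["eef_pos"][:2])
m=(P[...,2]>66)&(P[...,2]<78)&(np.mgrid[0:480,0:640][0]<276)&(np.abs(np.mgrid[0:480,0:640][1]-314)<60)
q=P[m][:,:2].astype(np.float32); c=q.mean(0)
L=cv2.fitLine(q,cv2.DIST_L2,0,.01,.01).ravel(); print("wing tip ctr",c.round(2))
E
python3 tug.py
```

```text
[-1.06 -4.15  8.63  0.39] [548.69 -11.8   55.26] 0.19254015309491201 15.2167
22 bar front/back, board edge (median s): [-125.11 -105.34 -126.95] knob s -104.0 gap 1.83
wing tip ctr [569.48  -5.67]
```

Call:
servo_tool(
  moves=[-0.001,0.0025,0,0,0,-0.0015,0.005,0,0,0,-0.0015,0.0075,0,0,0,-0.0015,0.0075,0,0,0,-0.0015,0.0075,0,0,0],
)

```text
t: 15.63
eef_pos: [548.1, -8.7, 55.3]
tcp_rot: [3.141, 0.001, 0.193]
ft_force: [-0.8, -1.9, 8.4]
opening: 0.144
grip_force: 29.4
```

```bash
python3 tug.py; cp pics/w1.png /tmp; python3 - <<'E'
import sys; sys.path.insert(0,".")
from h import *
im,d,P=cloud("wrist"); cv2.imwrite("pics/w10.png",im)
E
```

```text
[-0.29 -2.82  8.75  0.44] [548.17  -8.75  55.28] 0.19252300701591207 15.7833
22 bar front/back, board edge (median s): [-121.96 -102.26 -126.95] knob s -100.91 gap 4.95
wing tip ctr [568.91  -2.61]
```

View pics/w10.png

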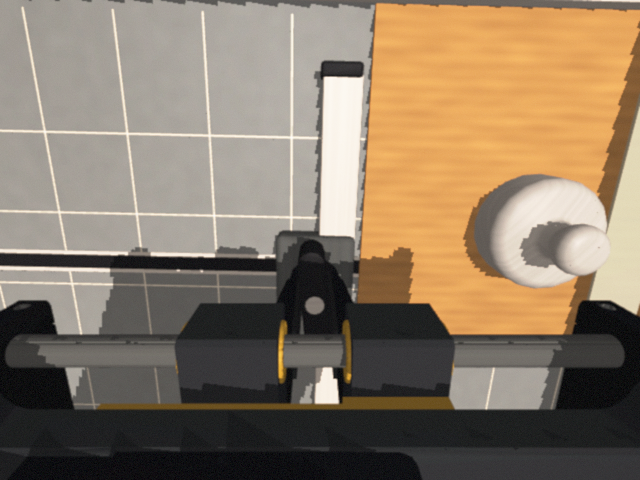

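The stop slid about 3 mm under only ~3–4 N, leaving a clear grey strip between the face (col 362) and the board's edge (col 372). So it is not clamped. The force during a quick move back will tell slack from partial grip.

Call:
servo_tool(
  moves=[0.001,-0.006,0,0,0],
)

```text
t: 15.92
eef_pos: [548.4, -10.4, 55.3]
tcp_rot: [-3.141, 0.002, 0.192]
ft_force: [1.2, 5.5, 9.1]
opening: 0.144
grip_force: 29.4
```

Call:
servo_tool(
  moves=[0,0,0,0,0],
)

```text
t: 16.0
eef_pos: [548.5, -10.9, 55.3]
tcp_rot: [-3.141, 0.002, 0.192]
ft_force: [-1.2, -1.5, 9.0]
opening: 0.145
grip_force: 29.4
```

```bash
python3 tug.py
```

```text
[-0.46 -0.93  8.59  0.39] [548.52 -10.97  55.27] 0.1925735434147564 16.15
22 bar front/back, board edge (median s): [-124.28 -104.5  -126.95] knob s -103.16 gap 2.67
wing tip ctr [569.33  -4.81]
```

Call:
servo_tool(
  moves=[0,0,0,0.035,0,0,0,0,0.07,0],
)

```text
t: 16.32
eef_pos: [548.6, -10.9, 55.2]
tcp_rot: [-3.141, 0.001, 0.416]
ft_force: [0.3, -0.1, 9.1]
opening: 0.138
grip_force: 29.9
```

```bash
python3 st.py
```

```text
[-0.375  0.287 -0.048] tau6 2.521 [ 0.3 -0.1  9.1] 0.4161016707956 0.1380478882379196 [548.55 -10.93  55.2 ]
```

Call:
servo_tool(
  moves=[0,0,0,0.035,0],
)

```text
t: 16.4
eef_pos: [548.6, -10.9, 55.2]
tcp_rot: [-3.141, 0.001, 0.527]
ft_force: [0.3, 0.2, 7.5]
opening: 0.137
grip_force: 29.9
```

```bash
python3 st.py
```

```text
[-0.387  0.128 -0.039] tau6 2.174 [0.3 0.2 7.5] 0.5266778315677674 0.13657163440287678 [548.59 -10.92  55.22]
```

Call:
servo_tool(
  moves=[0,0,0,0,0],
)

```text
t: 16.48
eef_pos: [548.6, -10.9, 55.2]
tcp_rot: [-3.141, 0.001, 0.528]
ft_force: [-0.4, -0.7, 8.8]
opening: 0.134
grip_force: 29.9
```

```bash
python3 st.py
```

```text
[-0.363  0.222  0.046] tau6 -1.887 [-0.4 -0.7  8.8] 0.5284540874423389 0.13401126426999982 [548.56 -10.91  55.22]
```

The knob is still free from 0.25 rad upwards, and the resistance at 0.2 rad doesn't fit a thread bite. I'll let go, rise and measure the wing cleanly.

Call:
servo_tool(
  moves=[0,0,0,0,0.3,0,0,0,0,0.5,0,0,0,0,0.5,0,0,0,0,0.5,0,0,0.05,0,0.5,0,0,0.15,0,0.5,0,0,0.25,0,0.5,0,0,0.25,0,0.5,0,0,0.25,0,0.5],
)

```text
t: 17.23
eef_pos: [549.8, -11.0, 156.9]
tcp_rot: [3.139, -0.003, 0.519]
ft_force: [0.0, 1.0, 0.2]
opening: 0.501
grip_force: 0.0
```

```bash
python3 st.py; python3 - <<'E'
from ln import *; from m import meas
im,d,P=cloud("wrist"); np.save("w11.npy",P); cv2.imwrite("pics/w11.png",im)
meas(P,im,knob=(549.5,-11))
lines(P,im,np.array([549.5,-11]))
E
```

```text
[-0.059  0.152  0.032] tau6 0.003 [0.  1.  0.2] 0.5194468668422552 0.5007205678097564 [549.79 -10.96 156.87]
wing [549.7  -9.6] [52.4 12.9] ang -149.3 z 70.9 1125
bar c [569.8 -18.4] [171.5  20.3] ang 9.63 z 31.6 2500
 bar s 2/50/98% [-122.8 -113.3 -103.7]  knob s -102.75387033561766
board z 23.0 edge s med -126.3 slope deg 0.11 spread 0.19 63 e [0.98591299 0.16725901]
22 bar front/back, board edge (median s): [-123.9  -104.05 -126.91] knob s -103.35 gap 3.0
```

View pics/w11.png

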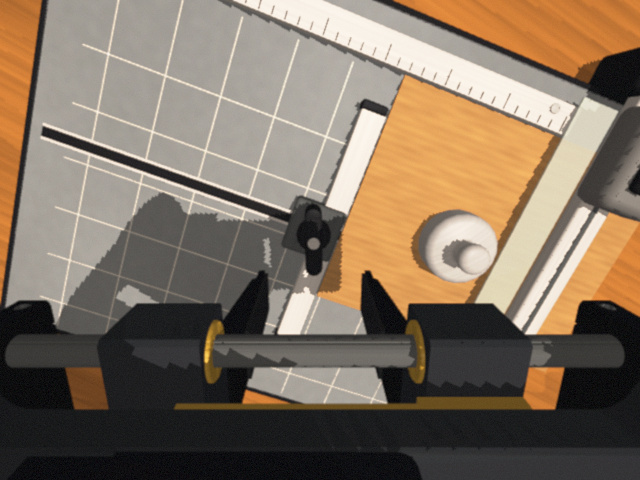

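The free view is clean. The wing is at 30.7°, centred at (549.7,-9.6), with a ~3 mm strip between the bar and the board, and the board and weight are where they were. By continuity the knob is already past its seized angle, so I'll regrip, bring the stop up, and log the bite step by step.

Call:
servo_tool(
  moves=[0,0.003,0,0.005,0.5,0,0.003,-0.1,0.005,0.5,0,0.003,-0.2,0.005,0.5,0,0.003,-0.254,0.005,0.5,0,0.003,-0.254,0.005,0.4,0,0.003,-0.254,0.005,0,0,0.003,-0.254,0.005,0,0,0.003,-0.254,0.005,0,0,0.003,-0.254,0.005,0,0,0.003,-0.254,0.005,0,0,0.003,-0.254,0.005,0,0,0.003,-0.254,0.005,0],
)

```text
t: 18.28
eef_pos: [549.9, -9.8, 54.6]
tcp_rot: [3.14, -0.002, 0.535]
ft_force: [0.7, -0.0, 7.8]
opening: 0.133
grip_force: 30.0
```

```bash
python3 tug.py
```

```text
[-0.63  0.56  7.65 -0.  ] [549.87  -9.81  54.55] 0.5348460898001606 18.4333
22 bar front/back, board edge (median s): [-123.6  -103.58 -126.74] knob s -102.24 gap 3.14
wing tip ctr [567.83   1.49]
```

Call:
servo_tool(
  moves=[0.001,-0.006,0,0,0],
)

```text
t: 18.52
eef_pos: [550.2, -11.8, 54.6]
tcp_rot: [3.141, -0.002, 0.535]
ft_force: [-1.0, 3.7, 7.3]
opening: 0.136
grip_force: 30.0
```

Call:
servo_tool(
  moves=[0,0,0,0,0,0,0,0,0,0],
)

```text
t: 18.68
eef_pos: [550.3, -12.4, 54.6]
tcp_rot: [3.14, -0.002, 0.535]
ft_force: [-1.1, -0.8, 8.1]
opening: 0.134
grip_force: 30.0
```

Call:
servo_tool(
  moves=[0,0,0,-0.035,0,0,0,0,-0.075,0,0,0,0,-0.085,0],
)

```text
t: 18.93
eef_pos: [550.4, -12.4, 54.6]
tcp_rot: [3.14, -0.002, 0.261]
ft_force: [0.2, -0.3, 7.9]
opening: 0.133
grip_force: 30.0
```

```bash
python3 tug.py; python3 st.py
```

```text
[-0.47 -0.35  7.89  0.13] [550.35 -12.36  54.57] 0.26776513088521625 19.0833
22 bar front/back, board edge (median s): [-125.88 -106.18 -127.41] knob s -104.84 gap 1.55
wing tip ctr [570.44  -6.18]
[-0.225  0.183  0.05 ] tau6 0.292 [-0.6 -0.8  8.3] 0.26776513088521625 0.1345512893454025 [550.35 -12.36  54.57]
```

Call:
servo_tool(
  moves=[0,0,0,-0.01,0,0,0,0,-0.01,0,0,0,0,-0.01,0],
)

```text
t: 19.33
eef_pos: [550.3, -12.4, 54.6]
tcp_rot: [3.14, -0.002, 0.238]
ft_force: [-0.5, -1.1, 7.6]
opening: 0.138
grip_force: 30.4
```

```bash
python3 tug.py; python3 st.py
```

```text
[ 0.48 -0.97  6.85  0.66] [550.35 -12.37  54.59] 0.23802523533139341 19.4833
22 bar front/back, board edge (median s): [-125.85 -106.22 -127.35] knob s -104.85 gap 1.49
wing tip ctr [570.46  -6.33]
[-0.218  0.199  0.647] tau6 0.638 [ 0.2 -0.5  5.9] 0.23802523533139341 0.13304125853200532 [550.35 -12.37  54.59]
```

Call:
servo_tool(
  moves=[0,0,0,-0.01,0,0,0,0,-0.02,0,0,0,0,-0.02,0,0,0,0,-0.02,0],
)

```text
t: 19.82
eef_pos: [550.6, -12.3, 54.6]
tcp_rot: [3.14, -0.002, 0.175]
ft_force: [1.9, -0.6, 6.6]
opening: 0.143
grip_force: 32.2
```

```bash
python3 tug.py; python3 st.py
```

```text
[0.94 0.13 6.33 0.87] [550.55 -12.35  54.62] 0.17569490894741202 19.9667
22 bar front/back, board edge (median s): [-125.76 -106.39 -127.24] knob s -104.86 gap 1.34
wing tip ctr [570.66  -6.5 ]
[-0.106  0.003  0.9  ] tau6 0.873 [ 1.  -0.   6.8] 0.17569490894741202 0.14418856801821292 [550.55 -12.35  54.62]
```

Call:
servo_tool(
  moves=[0,0,0,-0.015,0,0,0,0,-0.03,0,0,0,0,-0.045,0,0,0,0,-0.045,0],
)

```text
t: 20.3
eef_pos: [550.2, -12.4, 54.6]
tcp_rot: [3.14, -0.002, 0.032]
ft_force: [-0.1, -1.7, 9.9]
opening: 0.175
grip_force: 34.2
```

```bash
python3 tug.py; python3 st.py
```

```text
[-1.31 -1.06  8.5   0.87] [550.16 -12.42  54.62] 0.034478763919248756 20.45
22 bar front/back, board edge (median s): [-126.06 -106.26 -126.96] knob s -104.87 gap 0.89
wing tip ctr [570.64  -6.98]
[-0.263  0.376  0.838] tau6 0.926 [-1.3 -0.6  8.1] 0.034478763919248756 0.1720837032441444 [550.16 -12.42  54.62]
```

Call:
servo_tool(
  moves=[-0.001,0.006,0,0,0],
)

```text
t: 20.53
eef_pos: [549.9, -10.5, 54.6]
tcp_rot: [3.14, -0.002, 0.034]
ft_force: [-0.6, -6.1, 7.5]
opening: 0.171
grip_force: 34.0
```

```bash
python3 tug.py
```

```text
[-1.02  0.29  8.45  0.93] [549.72  -9.84  54.63] 0.0344251617970468 20.6833
22 bar front/back, board edge (median s): [-123.53 -103.65 -126.95] knob s -102.24 gap 3.44
wing tip ctr [570.17  -4.45]
```

At the end stop the stop still slides. There is also a steady 8 N upward force, so the fingertips may be bearing on the hub. I'll regrip 6 mm higher, reposition, and tighten again.

Call:
servo_tool(
  moves=[0,0,0,0.035,0,0,0,0,0.07,0,0,0,0,0.075,0.25,0,0,0,0.075,0.25,0,0,0.015,0.075,0.25,0,0,0.015,0.075,0.25,0,0,0.015,0.075,0,0,0,0.015,0.075,0,0,0,0.015,0.075,0,0,0,0.015,0.075,0,0,0,0.015,0.075,0],
)

```text
t: 21.6
eef_pos: [549.2, -9.7, 59.5]
tcp_rot: [3.142, 0.0, 0.268]
ft_force: [-0.5, 1.9, 2.0]
opening: 0.132
grip_force: 30.0
```

```bash
python3 tug.py; python3 st.py
```

```text
[-0.51  1.2   2.12  0.03] [549.24  -9.73  59.49] 0.26777664764547193 21.75
22 bar front/back, board edge (median s): [-123.27 -103.3  -126.89] knob s -102.06 gap 3.64
wing tip ctr [568.62  -3.71]
[0.077 0.254 0.062] tau6 0.038 [-0.5  1.4  1.8] 0.26777664764547193 0.133487799074597 [549.24  -9.73  59.49]
```

Call:
servo_tool(
  moves=[0,-0.003,0,0,0,0.001,-0.006,0,0,0,0.001,-0.0065,0,0,0,0.001,-0.0065,0,0,0,0.001,-0.0065,0,-0.01,0,0.001,-0.0065,0,-0.02,0,0.001,-0.0065,0,-0.03,0,0.001,-0.0065,0,-0.03,0],
)

```text
t: 22.42
eef_pos: [549.4, -12.4, 59.5]
tcp_rot: [3.141, 0.001, 0.174]
ft_force: [-2.2, 2.3, 3.8]
opening: 0.148
grip_force: 31.5
```

```bash
python3 tug.py; python3 st.py
```

```text
[-1.97  1.66  4.62  0.71] [549.45 -12.44  59.49] 0.1753111121020341 22.5667
22 bar front/back, board edge (median s): [-125.53 -106.21 -127.03] knob s -104.76 gap 1.42
wing tip ctr [569.1  -6.6]
[0.298 0.626 0.744] tau6 0.754 [-2.2  1.1  5.9] 0.1753111121020341 0.14773291403712227 [549.45 -12.44  59.49]
```

Call:
servo_tool(
  moves=[0,0,0,-0.02,0,0,0,0,-0.04,0,0,0,0,-0.06,0,0,0,0,-0.06,0,0,0,0,-0.06,0,0,0,0,-0.06,0,0,0,0,-0.06,0,0,0,0,-0.06,0,0,0,0,-0.06,0,0,0,0,-0.06,0,0,0,0,-0.06,0,0,0,0,-0.06,0],
)

```text
t: 23.57
eef_pos: [549.6, -12.4, 59.5]
tcp_rot: [3.141, 0.0, -0.011]
ft_force: [-1.5, 1.8, 4.9]
opening: 0.175
grip_force: 39.3
```

```bash
python3 tug.py; python3 st.py
```

```text
[-1.5   1.95  5.33  1.22] [549.59 -12.39  59.53] -0.011470081087674444 23.7167
22 bar front/back, board edge (median s): [-125.89 -106.02 -126.92] knob s -104.74 gap 1.0
wing tip ctr [569.36  -7.17]
[0.364 0.489 1.219] tau6 1.209 [-1.5  2.6  5.3] -0.011470081087674444 0.17857902569350034 [549.59 -12.39  59.53]
```

Call:
servo_tool(
  moves=[0,0,0,0.03,0,0,0,0,0.06,0,0,0,0,0.075,0.15,0,0,0,0.075,0.2,0,0,0,0.075,0.4,0,0,0,0.075,0.5,0,0,0,0.075,0.5,0,0,0.1,0.075,0.5,0,0,0.2,0.075,0.5,0,0,0.25,0.075,0.5,0,0,0.25,0.075,0.5,0,0,0.25,0.075,0.5],
)

```text
t: 24.72
eef_pos: [549.9, -12.4, 160.3]
tcp_rot: [3.141, -0.002, 0.22]
ft_force: [-0.5, 0.4, -0.4]
opening: 0.497
grip_force: 0.0
```

```bash
python3 st.py; python3 - <<'E'
from ln import *; from m import meas
im,d,P=cloud("wrist"); np.save("w12.npy",P); cv2.imwrite("w12.bmp",im)
meas(P,im,knob=(549.9,-12)); lines(P,im,np.array([549.9,-12.4]))
E
```

```text
[-0.017  0.177 -0.02 ] tau6 0.004 [-0.5  0.4 -0.4] 0.2200892240526875 0.4973697124809527 [549.88 -12.43 160.3 ]
wing [550.2 -11.7] [52.2 13. ] ang -164.6 z 70.9 1094
bar c [573.6 -19.9] [164.6  20. ] ang 8.05 z 31.6 2343
 bar s 2/50/98% [-108.2  -98.3  -88.7]  knob s -88.84534133786103
board z 23.0 edge s med -109.8 slope deg 1.85 spread 1.85 64 e [0.9901573 0.139959 ]
22 bar front/back, board edge (median s): [-125.55 -106.36 -127.09] knob s -104.8 gap 1.52
```

```bash
python3 - <<'E'
from h import *
print(job_done())
E
```

```text
the job is handed in; nothing more can be done
None
```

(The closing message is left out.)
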